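# Lock the reader's collar and hold a board carrier in its guard slot

### The job

On the board reader, turn the lock collar clockwise until its lug points at the locked mark (the raised rib on the lid). Then take the tall board carrier out of the rack, pass it, board end down, through the guard slot in the reader's lid until its dark band is level with the top rim of the slot's funnel, and finish holding it there, still and upright, in the gripper, without pressing it hard against the slot. Leave the short blank carrier, the solder reel, the bottle and the screwdriver where they are.

Things in the scene. Friction and masses are not known exactly. Their poses are not given: they have to be found in the camera images.
- reader: Fixed white metal box, 140 (x) by 220 (y) by 110 mm high, hollow, on the work surface; origin at the centre of its underside, z up. It stands upright at any yaw within 20 degrees, left or right of the middle (the rack is on the other side). Its lid (top face 110 mm up, 8 mm thick) has, in the box's frame, a guard slot at x 0, y -50 mm and a lock collar round an upright tube at x 0, y +55 mm.
- slot (a point): Centre of the guard slot at the top rim of its funnel, 118 mm above the work surface; axes parallel to the reader's. The slot neck goes through the lid (from 102 to 110 mm up) and is 12 mm along x and 60 mm along y. Above it four steel lips slope at 45 degrees, 8 mm high, opening to 28 by 76 mm at the rim. Below the lid the box is empty down to its floor, 5 mm above the work surface, so a carrier let go falls in.
- collar_axis (a point): Point on the collar's upright turning axis, 133 mm above the work surface, at mid-height of the collar; axes parallel to the reader's.
- collar (a joint): Lock collar angle in rad. The collar is an aluminium ring, 48 mm in diameter, from 118 to 148 mm above the work surface, captive round a 32 mm tube whose top is 158 mm up. It turns clockwise seen from above as the value grows, from 0 (open, stud on the lid) to a stop at 1.28; the lug is at the locked mark at 1.20. It starts between 0 and 0.35, and stays where it is left (friction about 0.06 N m). It can be gripped across its diameter, or pushed by its lug.
- collar_lug (a point): Point on the collar's one radial lug, 38 mm from the axis and 127 mm above the work surface. The lug is 10 mm wide and 12 mm high (121 to 133 mm up) and reaches 43 mm from the axis. In the reader's frame the direction from the axis to the lug is at angle 1.20 minus the joint value from +x towards +y, so at the locked mark (a raised rib 48 to 62 mm from the axis) it points along the reader's +x.
- rack: Fixed aluminium base plate, 80 (x) by 190 (y) by 8 mm, with two low white pockets side by side at y -45 and +45 mm; origin at the centre of its underside. Pocket walls reach 38 mm above the work surface; each pocket is 15 (x) by 61 mm (y) inside. It may be yawed within 20 degrees.
- carrier: The tall board carrier: an upright grey plate 10 mm thick (x), 56 mm wide (y), 110 mm high (z), about 0.1 to 0.2 kg, with a yellow board on both faces of its lower end and a dark band across both faces. Origin at the centre of its underside. It stands loose in one of the two pockets on the plate, its underside 8 mm above the work surface and its thickness across the pocket. Either face may face either way in the slot. Grip it across its thickness within the top 45 mm.
- band (a point): Centre of the carrier at its dark band (5 mm high), 50 mm above the carrier's underside, axes as the carrier's.
- blank: Bystander in the other pocket: a short blank carrier, 10 by 56 by 80 mm high, no yellow board. Origin at the centre of its underside.
- reel: Bystander: solder reel, 60 mm in diameter, 42 mm high, standing on its flange beyond the work. Origin at the centre of its underside.
- flux: Bystander: white bottle with black cap, 44 mm in diameter, 90 mm high. Origin at the centre of its underside.
- driver: Bystander: screwdriver lying flat, 160 mm long. Origin under its middle.
Things that resemble listed ones, but are neither listed nor needed, are in the scene too. Leave any pink or purple look-alike of the carrier alone.

How it is judged:
On the way, in this order (a step that is already met when the one before it is completed fails the run):
1. the collar is turned to its locked mark while the carrier is still in the rack (value of joint collar above 1.06 rad and distance of carrier from where it was at the start of the episode below 0.02 m), for 0.2 s.
2. the carrier is lifted clear of the rack (height (world z) of carrier above 0.045 m and contact force between the fingers and carrier above 0.5 N), for 0.2 s.
At the end, for the whole second after the job is handed in: Collar within 0.14 rad of its mark or at its stop; carrier upright (0.08 rad) in the slot, board end down, band within 8 mm of the rim height, 3 mm across and 4 mm along from the slot centre, in line within 0.15 rad, still, held by the fingers, pressing on the reader under 8 N (value of joint collar above 1.06 rad and z of band in the frame of slot between -0.008 and 0.008 m and x of band in the frame of slot between -0.003 and 0.003 m and y of band in the frame of slot between -0.004 and 0.004 m and z of carrier in the frame of slot below -0.03 m and angle between the z axis of carrier and the z axis of reader, either way round below 0.08 rad and angle between the x axis of carrier and the x axis of reader, either way round below 0.15 rad and contact force between the fingers and carrier above 0.5 N and contact force between carrier and reader below 8 N and linear speed of carrier below 0.02 m/s); the arm keeps its last pose, push and grip.
It fails at once if the short blank carrier is moved by more than 30 mm (distance of blank from where it was at the start of the episode above 0.03 m).
It fails at once if the reel is moved by more than 30 mm (distance of reel from where it was at the start of the episode above 0.03 m).
It fails at once if the bottle is moved by more than 30 mm (distance of flux from where it was at the start of the episode above 0.03 m).
It fails at once if the screwdriver is moved by more than 30 mm (distance of driver from where it was at the start of the episode above 0.03 m).
It also fails if it takes over 62 s, if anything falls off the work surface, if the arm or the gripper's body presses on something with over 40 N, if the wrist force passes 120 N, or if a joint passes its speed limit or range.

### The arm

A 6-joint arm with a two-finger parallel gripper is mounted at the origin on the work surface. World frame = base frame: x ahead of the robot, y to its left, z up, the work surface at z = 0. Lengths are in m, angles in rad, forces in N, time in s.
With the tool pointing down it reaches from about 0.3 to 0.875 m from the base axis. Payload 6.4 kg.
Tool frame: the origin (TCP) lies at the very end of the fingers, on their centre line; the grasp point (between the pads) lies 19 mm behind it (ctrl.hold_point_z is the distance from the TCP to the grasp point, in m); y points along the fingers, x is the direction in which the jaws open and shut, and the axes are right-handed (so a half turn about y gives the same grasp; the last joint's range is limited). The gripper opens to 85 mm and grips with 20 to 120 N. Pads are 22 mm wide; open, the fingers measure 114 mm over their backs; the gripper's body (76 mm by 85 mm) begins 54 mm behind the grasp point. The pads swing forward as they close: fully open they stand 13 mm farther back than shut.
Start: joints at [-0.206, 0.181, 1.607, -0, 1.354, -0.206], TCP at [0.575, 0, 0.195] pointing down, gripper open.
Joint ranges: [-2.99, 2.99], [-0.89, 2.07], [0.3, 2.58], [-1.14, 4.28], [0, 2.63], [-3.12, 3.12]. Speed limits (rad/s): [2.57, 2.57, 3.01, 3.14, 3.14, 3.14].

### API

Orientations are given as a unit quaternion [w, x, y, z].
In Python, from bench import ctrl, imaging gives the robot as it stands.
- The arm moves only by the shell command python3 -m jog 'ROWS'. ROWS is JSON, a list of rows, each a list of 3 entries, a list of its own where there are three numbers: the shift along the tool's x, y, z in cm, then the turn, a rotation vector about the tool's x, y, z in rad, then the finger opening in cm, from 0 to 8.54. A call has 1 to 12 rows; each row shifts and turns the pose as measured when the row begins, along the tool's axes as they then stand; what a row does not reach is not made up. A row lasts 1/12 s, in which the tool goes at most 41.7 mm and 7.16 degrees, less where a joint would pass 70% of its speed; a pose out of reach is approached as far as the arm can. A call is refused whole if a number of a shift passes 4.17 or a number of a turn 0.125, either way. A call with a gripper value outside its range is refused whole. The fingers move at their own pace and stop on an object; the grip force is fixed at half the most. Time passes only in rows, so rows that do not move let the fingers close. It gives the time, the measured TCP pose, the force and the opening at its end, in the units of the state.
- ctrl.get_obs(): the state, without advancing time (a new reading comes with each control period).
- imaging.camera(name): name is "scene" or "side" or "wrist"; returns a dict with "frame" (480x640x3 uint8, red, green, blue), "depth" (480x640 float32, m along the optical axis (not along the pixel's ray), 0 where there is no reading), "K" (3x3 intrinsics, pixels), "R" (3x3) and "t" (3): a world point X has camera coordinates R X + t. Camera axes: x right, y down, z forward; pixel columns grow to the right and rows downward; lengths in m; the calibration is good to about 2 mm. The wrist camera is an equidistant fisheye: a pixel r from the principal point sees the ray r / f radians off the axis. A picture is of the moment at which its call begins.
- ctrl.hand_in(): hands the job in, once; it reports no verdict.
The state is a dict: "time_s": time; "q": joint angles; "dq": joint speeds; "joint_efforts": joint torques, N m; "eef_pos": TCP position; "eef_rot": TCP orientation; "wrist_force": force on the tool from outside, world axes, zero at the start; "torque": the same for the moment, N m; "opening": opening from 0.0 (shut) to 1.0 (fully open).
Only numpy, scipy, OpenCV 4.12 (cv2) and the standard library are available. Lean on these libraries where they do the work, as an engineer would, in place of code of your own. Each camera call takes 0.05 s, during which the arm holds its last target. There are 200 camera calls.

## Working session

There is one attempt and no reset: what is moved stays moved. The work goes in short steps, Python scripts to look and compute and a shell command to move; the robot and the scene stay as the last step left them, time stands still between calls to the robot, and variables do not carry over. Pictures are saved under pics/ and viewed, about 8 in all and at most 12, crops included, and the job is handed in when it is done.

```bash
mkdir -p pics; ls
python3 - <<'E'
from bench import ctrl, imaging
import numpy as np, cv2
for n in ["scene","side"]:
    c=imaging.camera(n); np.savez(f"pics/{n}0.npz",**c)
    cv2.imwrite(f"pics/{n}0.png",c["frame"][...,::-1]); print(n,c["K"].tolist(),(-c["R"].T@c["t"]).round(3), c["R"].round(2).tolist())
o=ctrl.get_obs(); print({k:o[k] for k in("time_s","eef_pos","eef_rot","wrist_force","opening")}, ctrl.hold_point_z)
E
```

```text
pics
scene [[565.949735929397, 0.0, 316.9296127866944], [0.0, 565.949735929397, 247.42857403223346], [0.0, 0.0, 1.0]] [1.19  0.39  0.678] [[-0.54, 0.84, 0.02], [0.51, 0.35, -0.79], [-0.67, -0.42, -0.62]]
side [[458.80204576701635, 0.0, 326.20942923732287], [0.0, 458.80204576701635, 232.3984072321632], [0.0, 0.0, 1.0]] [0.521 0.549 0.525] [[-0.99, -0.1, -0.02], [-0.04, 0.61, -0.79], [0.09, -0.79, -0.61]]
{'time_s': 0.1, 'eef_pos': array([5.74445921e-01, 1.38334242e-04, 1.93965464e-01]), 'eef_rot': array([ 7.07238279e-01, -7.06974827e-01,  5.77320490e-04,  5.27741941e-04]), 'wrist_force': array([ 0.965054  ,  0.18819052, -0.84395116]), 'opening': 0.999790518442797} 0.0187
```

View pics/scene0.png

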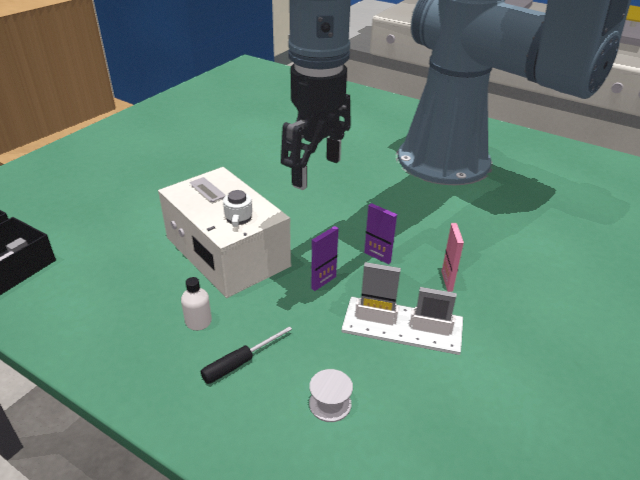

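View pics/side0.png

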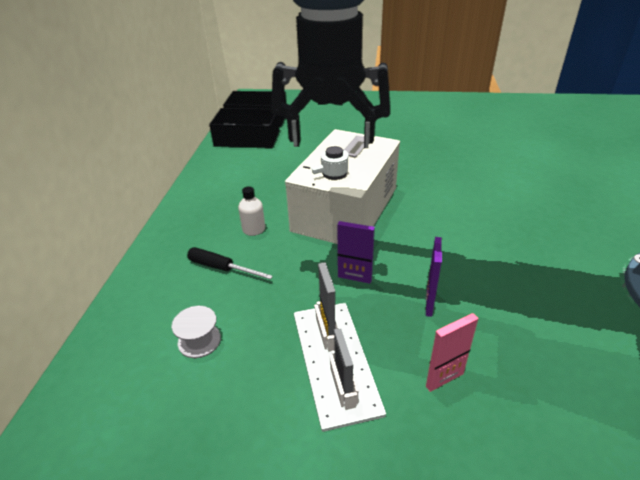

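Scene shows: reader at (225,225); collar at (237,207) with lug at (236,222); slot at (207,188); the tall grey carrier with yellow board at (380,290); blank at (435,308). Possible mix-ups with the carrier: the blank (435,308), purple plates (325,258) and (380,235), and the pink plate (452,257). I pick (380,290): grey, tall, in the rack, with a yellow board.

```bash
cat > h.py <<'E'
import numpy as np, cv2
def cloud(c):
    d=c["depth"]; v,u=np.nonzero(d>0); z=d[v,u]
    p=np.c_[u,v,np.ones(len(u))]@np.linalg.inv(c["K"]).T*z[:,None]
    return (p-c["t"])@c["R"], c["frame"][v,u].astype(int), np.c_[u,v]
def rect(p):
    return cv2.minAreaRect(p[:,:2].astype(np.float32)*1000)
E
python3 - <<'E'
from h import *
P=[];C=[]
for n in ["scene","side"]:
    c=dict(np.load(f"pics/{n}0.npz")); p,col,uv=cloud(c)
    grey=(col.max(1)-col.min(1)<40)
    ok=grey&(p[:,0]>.2)&(p[:,0]<.9)&(abs(p[:,1])<.5)
    def near(u,v,r): return np.hypot(*(uv-[u,v]).T)<r
    rd={"scene":(225,225,75),"side":(345,185,75)}[n]
    rk={"scene":(403,310,75),"side":(340,350,85)}[n]
    m=ok&near(*rd)&(abs(p[:,2]-.110)<.005); print(n,"lid",m.sum(),rect(p[m]))
    m=near(*rd)&ok&(p[:,2]>.14)&(p[:,2]<.152); print("collar top",m.sum(),rect(p[m]))
    m=ok&near(*rk)&(abs(p[:,2]-.008)<.005); print("rack",m.sum(),rect(p[m]))
    m=ok&near(*rk)&(p[:,2]>.095)&(p[:,2]<.125); print("carrier",m.sum(),rect(p[m]),p[m,2].max())
    m=ok&near(*rk)&(p[:,2]>.065)&(p[:,2]<.085);print("both",rect(p[m]))
    cx=c["frame"]
    if n=="scene": a=np.hstack([cv2.resize(cx[165:285,150:300],(0,0),fx=3,fy=3),cv2.resize(cx[245:365,340:420],(0,0),fx=3,fy=3)])
cv2.imwrite("pics/crop1.png",a[...,::-1])
E
```

```text
scene lid 4676 ((568.353515625, -203.53924560546875), (224.66371154785156, 142.49697875976562), 71.58775329589844)
collar top 289 ((588.2985229492188, -148.5832061767578), (42.40131378173828, 49.00081253051758), 44.5743408203125)
rack 2688 ((499.620849609375, 128.51182556152344), (219.0703125, 217.7707061767578), 19.79772186279297)
carrier 555 ((573.0267333984375, 121.25238037109375), (14.482935905456543, 55.64590072631836), 17.67683982849121) 0.12168672289989599
both ((560.5408325195312, 164.24966430664062), (10.98719310760498, 145.1085205078125), 18.41612434387207)
side lid 3617 ((574.75146484375, -165.36721801757812), (320.3423156738281, 173.86000061035156), 81.17112731933594)
collar top 265 ((584.6905517578125, -145.6111297607422), (48.421146392822266, 38.0806999206543), 5.581853866577148)
rack 5010 ((561.987548828125, 129.68295288085938), (121.09777069091797, 268.6011657714844), 5.442678451538086)
carrier 386 ((571.547119140625, 122.59639739990234), (10.39212417602539, 53.291053771972656), 18.7667293548584) 0.1200914433953191
both ((558.4806518554688, 163.3546142578125), (10.352787971496582, 146.5543670654297), 18.189645767211914)
```

View pics/crop1.png

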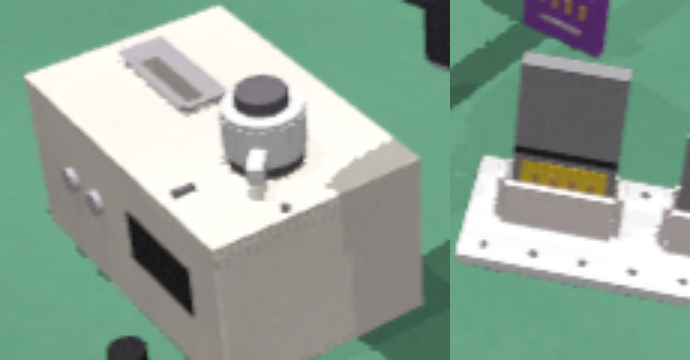

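The crop confirms the choice: carrier with grey body, dark band and yellow board at scene (380,290). Lug at (236,220), rib at (211,228), stud at (245,234). Now the lug angle and the look-alikes' clearances.

Run:
```python
from h import *
cen=np.array([.5684,-.2035]); y=np.radians(-18.4); ex=np.array([np.cos(y),np.sin(y)]);ey=np.array([-ex[1],ex[0]])
ax=cen+.055*ey; print("axis",ax,"slot",cen-.05*ey)
for n in ["scene","side"]:
    c=dict(np.load(f"pics/{n}0.npz")); p,col,uv=cloud(c)
    d=p[:,:2]-ax; l=np.c_[d@ex,d@ey]; r=np.hypot(*l.T); a=np.arctan2(l[:,1],l[:,0])
    m=(r>.030)&(r<.046)&(p[:,2]>.119)&(p[:,2]<.14); print(n,"lug",m.sum(),np.median(a[m]),p[m].mean(0))
    m=(col[:,0]-col[:,1]>25)&(p[:,2]>.02)&(p[:,0]>.3)&(p[:,0]<.62)&(abs(p[:,1]-.05)<.35)&(col[:,2]>col[:,1]+15)
    k=(p[m,:2]*1000//5).astype(int)+200; im=np.zeros((400,400),np.uint8); im[k[:,0],k[:,1]]=255
    im=cv2.dilate(im,None); N,_,st,ce=cv2.connectedComponentsWithStats(im)
    for s,e in zip(st[1:],ce[1:]):
        if s[4]>15: print("look-alike y,x mm",(e-200)*5,s[2:]*5)
    d0=[p[np.hypot(*(uv-q).T)<1.5][:, :].mean(0) for q in ({"scene":[(211,228),(245,234),(236,222)],"side":[(307,167),(313,184),(317,176)]}[n])]
    print([(np.round(q,3), np.round([np.arctan2((q[:2]-ax)@ey,(q[:2]-ax)@ex),np.hypot(*(q[:2]-ax))],3)) for q in d0])
```

```text
axis [ 0.5857607  -0.15131182] slot [ 0.55261755 -0.2509438 ]
scene lug 60 0.8906847575064534 [ 0.61820562 -0.13053756  0.13004826]
look-alike y,x mm [177.78481013 412.59493671] [ 50  70 395]
look-alike y,x mm [ 42.89473684 422.17105263] [ 70  30 380]
look-alike y,x mm [ -4.13580247 539.87654321] [ 35  75 405]
[(array([ 0.637, -0.167,  0.113]), array([0.028, 0.054])), (array([ 0.617, -0.11 ,  0.112]), array([1.237, 0.051])), (array([ 0.618, -0.127,  0.13 ]), array([0.962, 0.04 ]))]
side lug 62 0.9598094811876393 [ 0.61564381 -0.13023974  0.12889075]
look-alike y,x mm [177.8125 410.75  ] [ 50  65 400]
look-alike y,x mm [ 43.38028169 421.33802817] [ 70  30 355]
look-alike y,x mm [ -4.80769231 538.01282051] [ 35  70 390]
[(array([ 0.636, -0.168,  0.113]), array([0.001, 0.053])), (array([ 0.618, -0.111,  0.113]), array([1.215, 0.052])), (array([ 0.615, -0.142,  0.11 ]), array([0.633, 0.031]))]
```

```bash
python3 -m jog '[[[0.28,0,-3.8],[0,0,0],6.6],[[0.28,0,-3.8],[0,0,0],6.6],[[0.28,0,-3.8],[0,0,0],6.6],[[0.28,0,-3.7],[0,0,0],6.6],[[0,0,0],[0,0.12,0],6.6],[[0,0,0],[0,0.12,0],6.6],[[0,0,0],[0,0.12,0],6.6],[[0,0,0],[0,0.12,0],6.6],[[0,0,0],[0,0,0],6.6],[[0,0,0],[0,0,0],6.6]]'
cat >> h.py <<'E'
from scipy.spatial.transform import Rotation as Rn
def state():
    from bench import ctrl
    o=ctrl.get_obs(); q=o["eef_rot"]; R=Rn.from_quat(np.r_[q[1:],q[0]]).as_matrix(); return o,R
def togo(target, jaw=None):
    """tool-axes shift in cm and turn (rotvec) to bring TCP to target, fingers straight down, jaw at angle"""
    o,R=state(); s=R.T@(np.array(target)-o["eef_pos"])*100; print("t",round(o["time_s"],2),"pos",o["eef_pos"].round(4),"jaw",round(np.arctan2(R[1,0],R[0,0]),4),"tilt",R[:,1].round(4),"F",o["wrist_force"].round(1),"op",round(o["opening"]*8.54,2)); print("shift cm",s.round(2))
    if jaw is not None:
        x=np.array([np.cos(jaw),np.sin(jaw),0]); D=np.c_[x,[0,0,-1],np.cross(x,[0,0,-1])]
        print("turn",Rn.from_matrix(R.T@D).as_rotvec().round(4))
E
python3 - <<'E'
from h import *
from bench import imaging
togo([.5858,-.1513,.126],-.52)
c=imaging.camera("wrist"); np.savez("pics/w1.npz",**c); cv2.imwrite("pics/w1.png",c["frame"][...,::-1]); print(c["K"].tolist(),(-c["R"].T@c["t"]).round(3))
E
```

```text
time_s: 0.93
eef_pos: [0.5828, -0.1567, 0.1878]
eef_rot: [0.687, -0.685, 0.175, -0.167]
wrist_force: [0.7, 0.8, -0.2]
opening: 0.773
t 0.93 pos [ 0.5828 -0.1567  0.1878] jaw -0.4884 tilt [-0.0103  0.0046 -0.9999] F [ 0.7  0.8 -0.2] op 6.6
shift cm [0.08 6.18 0.62]
turn [ 0.0009  0.0316 -0.0112]
[[371.64829954431775, 0.0, 325.6221556361105], [0.0, 371.64829954431775, 234.98473878874648], [0.0, 0.0, 1.0]] [ 0.619 -0.094  0.369]
```

View pics/w1.png

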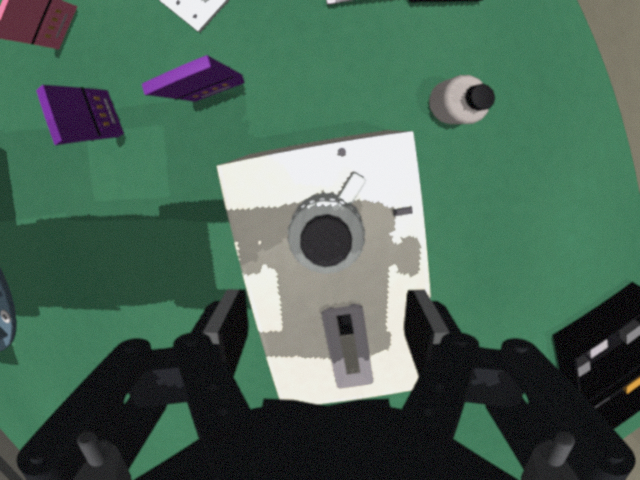

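Wrist view: cap centre (326,240), lug (352,186), rib (403,211), funnel (348,345), board-reader lid corners clear. Casting rays for axis and slot.

```bash
cat >> h.py <<'E'
def ray(c,uv,z):
    uv=np.atleast_2d(np.asarray(uv,float)); K=c["K"]; d=(uv-[K[0,2],K[1,2]])/K[0,0]; th=np.hypot(*d.T)[:,None]
    v=np.c_[d/np.maximum(th,1e-9)*np.sin(th),np.cos(th)]@c["R"]; o=-c["R"].T@c["t"]
    return o+v*((z-o[2])/v[:,2:])
def big(m,box):
    k=np.zeros_like(m); u0,v0,u1,v1=box; k[v0:v1,u0:u1]=m[v0:v1,u0:u1]
    cs,_=cv2.findContours(k.astype(np.uint8),cv2.RETR_EXTERNAL,cv2.CHAIN_APPROX_NONE); return max(cs,key=cv2.contourArea)[:,0]
E
python3 - <<'E'
from h import *
c=dict(np.load("pics/w1.npz")); f=c["frame"].astype(int)
q=big(f.max(2)<70,(290,200,365,275)); p=ray(c,q,.158); print("cap",len(q),cv2.minEnclosingCircle((p[:,:2]*1000).astype(np.float32)), q.mean(0))
for px in [(348,320),(348,372),(325,350),(270,350),(270,300)]: print(px,f[px[1],px[0]])
b=f[...,2]-f[...,0]
q=big((b>4)&(f.max(2)>60),(310,290,385,400)); p=ray(c,q,.118); print("funnel",rect(p))
cs=np.array([(217,166),(413,131),(431,290)]);p=ray(c,cs,.110);print("corners",p.round(4).tolist())
for nm,px,z in [("lug",(358,178),.133),("rib",(403,211),.113),("stud",(342,152),.113)]: print(nm,ray(c,px,z).round(4))
E
```

```text
cap 143 ((586.0203247070312, -151.34371948242188), 15.788250923156738) [325.72727273 240.07692308]
(348, 320) [27 29 32]
(348, 372) [89 86 81]
(325, 350) [152 148 137]
(270, 350) [152 148 136]
(270, 300) [240 241 232]
funnel ((549.2095336914062, -310.2124938964844), (3.182443380355835, 17.73427963256836), 67.29569244384766)
corners [[0.5356, -0.0787, 0.11], [0.6697, -0.1222, 0.11], [0.6324, -0.239, 0.11]]
lug [[ 0.6199 -0.1309  0.133 ]]
rib [[ 0.638  -0.1699  0.113 ]]
stud [[ 0.6184 -0.1128  0.113 ]]
```

```bash
python3 -m jog '[[[0.08,1.6,0.62],[0,0.03,-0.011],6.6],[[0,1.6,0],[0,0,0],6.6],[[0,1.5,0],[0,0,0],6.6],[[0,1.4,0],[0,0,0],6.6],[[0,0,0],[0,0,0],6.6]]'
python3 - <<'E'
from h import *
togo([.586,-.1513,.126],-.52)
E
```

```text
time_s: 1.4
eef_pos: [0.5875, -0.1505, 0.1259]
eef_rot: [-0.684, 0.686, -0.174, 0.177]
wrist_force: [-0.7, 1.0, -0.3]
opening: 0.774
t 1.4 pos [ 0.5875 -0.1505  0.1259] jaw -0.5016 tilt [ 0.0027 -0.0022 -1.    ] F [-0.7  1.  -0.3] op 6.61
shift cm [-0.09 -0.01 -0.14]
turn [0.0006 0.0184 0.0034]
```

```bash
python3 -m jog '[[[-0.09,0,-0.14],[0,0,0],6.6],[[0,0,0],[0,0,0],5],[[0,0,0],[0,0,0],4],[[0,0,0],[0,0,0],3],[[0,0,0],[0,0,0],3],[[0,0,0],[0,0,0],3],[[0,0,0],[0,0,0],3]]'
python3 - <<'E'
from h import *
togo([.586,-.1513,.126],-.52)
E
```

```text
time_s: 1.98
eef_pos: [0.5878, -0.1517, 0.13]
eef_rot: [-0.685, 0.686, -0.17, 0.176]
wrist_force: [0.8, -1.2, -1.0]
opening: 0.35
t 1.98 pos [ 0.5878 -0.1517  0.13  ] jaw -0.4948 tilt [ 0.0069 -0.0042 -1.    ] F [ 0.8 -1.2 -1. ] op 2.99
shift cm [-0.18  0.4  -0.05]
turn [0.0003 0.0252 0.008 ]
```

Run:
```python
from h import *
from bench import imaging
a=imaging.camera("side")["frame"][90:230,260:420]; b=imaging.camera("scene")["frame"][120:260,150:310]
cv2.imwrite("pics/s2.png",np.hstack([cv2.resize(x,(0,0),fx=2.5,fy=2.5) for x in (a,b)])[...,::-1])
```

```text
(no output)
```

View pics/s2.png

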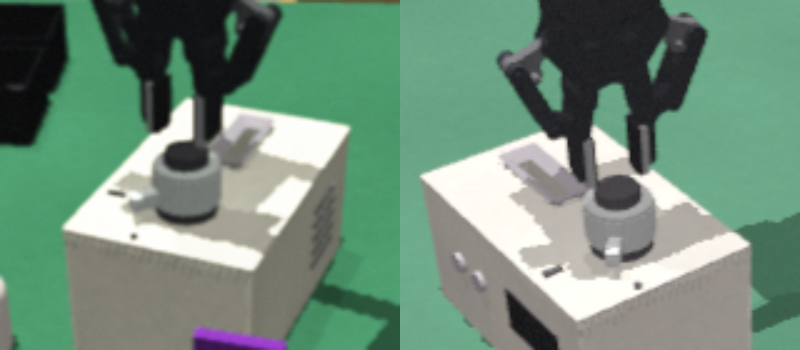

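The fingers are not on the collar: they stand above it and on the slot side. I'll check the reported TCP against the depth cloud of the fingers.

Run:
```python
from h import *
from bench import imaging
def chk(n,c,t):
    p,col,uv=cloud(c)
    X=c["R"]@np.array(t)+c["t"]; x=c["K"]@X; print(n,"TCP projects to",(x[:2]/x[2]).round(0))
    m=(col.max(1)<75)&(np.hypot(p[:,0]-t[0],p[:,1]-t[1])<.12)&(p[:,2]>.163)&(p[:,2]<.3)
    q=p[m]; print(" dark pts",m.sum(),"minz",np.percentile(q[:,2],[0,2,10]).round(3)); l=q[q[:,2]<np.percentile(q[:,2],1)+.03]; print(" xy centre",l.min(0).round(3),l.max(0).round(3))
for n in ("scene","side"):
    chk(n+"0",dict(np.load(f"pics/{n}0.npz")),[.5744,0,.194])
    c=imaging.camera(n); np.savez(f"pics/{n}1.npz",**c); chk(n+"1",c,[.5878,-.1517,.13])
```

```text
scene0 TCP projects to [315. 202.]
 dark pts 797 minz [0.244 0.248 0.255]
 xy centre [ 0.529 -0.009  0.244] [0.633 0.012 0.277]
scene1 TCP projects to [236. 209.]
 dark pts 2666 minz [0.17  0.183 0.212]
 xy centre [ 0.565 -0.168  0.17 ] [ 0.617 -0.128  0.209]
side0 TCP projects to [332. 177.]
 dark pts 992 minz [0.247 0.253 0.261]
 xy centre [ 0.519 -0.006  0.247] [0.631 0.012 0.281]
side1 TCP projects to [333. 164.]
 dark pts 3184 minz [0.168 0.179 0.204]
 xy centre [ 0.56  -0.168  0.168] [ 0.615 -0.13   0.205]
```

Both cameras agree: xy matches, but the real fingertips sit about 37 mm higher than the reported TCP (plus the 13 mm swing when open). I'll apply that offset, open, and descend further while watching force.

```bash
python3 -m jog '[[[-0.18,0,-0.05],[0,0.025,0.008],6.6],[[0,0,0],[0,0,0],6.6],[[0,0,0],[0,0,0],6.6],[[0,0,0],[0,0,0],6.6],[[0,1.5,0],[0,0,0],6.6],[[0,1.2,0],[0,0,0],6.6],[[0,1.0,0],[0,0,0],6.6],[[0,0,0],[0,0,0],6.6]]'
python3 - <<'E'
from h import *
from bench import imaging
togo([.586,-.1513,.088],-.52)
a=imaging.camera("side")["frame"][90:230,260:420]; b=imaging.camera("scene")["frame"][120:260,150:310]
cv2.imwrite("pics/s3.png",np.hstack([cv2.resize(x,(0,0),fx=2.5,fy=2.5) for x in (a,b)])[...,::-1])
E
```

```text
time_s: 2.85
eef_pos: [0.5858, -0.1513, 0.091]
eef_rot: [-0.683, 0.683, -0.183, 0.182]
wrist_force: [-0.8, -0.6, -1.0]
opening: 0.774
t 2.85 pos [ 0.5858 -0.1513  0.091 ] jaw -0.5227 tilt [-6.e-04 -0.e+00 -1.e+00] F [-0.8 -0.6 -1. ] op 6.61
shift cm [0.02 0.3  0.01]
turn [ 0.0003 -0.0027 -0.0005]
```

View pics/s3.png

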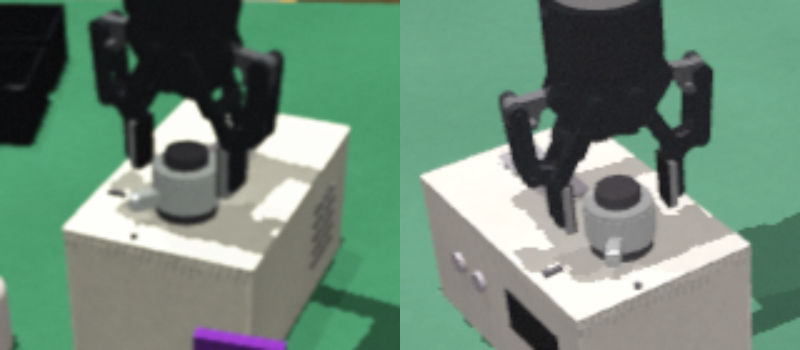

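The fingers now straddle the collar (side crop 185,185; scene crop 620,215). Closing.

```bash
python3 -m jog '[[[0,0.4,0],[0,0,0],6.6],[[0,0,0],[0,0,0],3.5],[[0,0,0],[0,0,0],3.5],[[0,0,0],[0,0,0],3.5],[[0,0,0],[0,0,0],3.5],[[0,0,0],[0,0,0],3.5],[[0,0,0],[0,0,0],3.5]]'
python3 - <<'E'
from h import *
togo([.586,-.1513,.088],-.52)
E
```

```text
time_s: 3.53
eef_pos: [0.5856, -0.1508, 0.0905]
eef_rot: [-0.683, 0.683, -0.183, 0.182]
wrist_force: [-0.6, -0.4, -1.1]
opening: 0.538
t 3.53 pos [ 0.5856 -0.1508  0.0905] jaw -0.5224 tilt [-1.4e-03  3.0e-04 -1.0e+00] F [-0.6 -0.4 -1.1] op 4.6
shift cm [ 0.05  0.25 -0.02]
turn [ 0.0004 -0.0024 -0.0014]
```

```bash
python3 -m jog '[[[0,0,0],[0,0.08,0],3.5],[[0,0,0],[0,0.1,0],3.5],[[0,0,0],[0,0.1,0],3.5],[[0,0,0],[0,0.1,0],3.5],[[0,0,0],[0,0.1,0],3.5],[[0,0,0],[0,0.1,0],3.5],[[0,0,0],[0,0.1,0],3.5],[[0,0,0],[0,0.1,0],3.5],[[0,0,0],[0,0.05,0],3.5],[[0,0,0],[0,0,0],3.5]]'
python3 - <<'E'
from h import *
togo([.586,-.1513,.088],-.52-.88)
print(state()[0]["torque"])
E
```

```text
time_s: 4.37
eef_pos: [0.5863, -0.1518, 0.0905]
eef_rot: [-0.542, 0.543, -0.453, 0.453]
wrist_force: [-0.6, 0.6, -1.7]
opening: 0.539
t 4.37 pos [ 0.5863 -0.1518  0.0905] jaw -1.3918 tilt [-7.0e-04 -1.4e-03 -1.0e+00] F [-0.6  0.6 -1.7] op 4.61
shift cm [-0.06  0.25 -0.02]
turn [0.0009 0.0082 0.0012]
[-0.00174929 -0.01893614  0.00444488]
```

```bash
python3 -m jog '[[[0,0,0],[0,0,0],7],[[0,0,0],[0,0,0],7],[[0,0,0],[0,0,0],7],[[0,0,0],[0,0,0],7],[[0,-2.5,0],[0,0,0],7],[[0,-3.5,0],[0,0,0],7],[[0,-3.5,0],[0,0,0],7],[[0,-2,0],[0,0,0],7],[[0,0,0],[0,0,0],7]]'
python3 - <<'E'
from h import *
from bench import imaging
togo([.572,.122,.2],.318-0)
for n in ("wrist","scene"):
    c=imaging.camera(n); np.savez(f"pics/{n}2.npz",**c); cv2.imwrite(f"pics/{n}2.png",c["frame"][...,::-1])
p,col,uv=cloud(c); cen=[.586,-.1513]
y=np.radians(-18.2); ex=np.array([np.cos(y),np.sin(y)]);ey=np.array([-ex[1],ex[0]])
d=p[:,:2]-cen; l=np.c_[d@ex,d@ey]; r=np.hypot(*l.T); a=np.arctan2(l[:,1],l[:,0])
m=(r>.030)&(r<.046)&(p[:,2]>.119)&(p[:,2]<.14); print("lug",m.sum(),np.median(a[m]),p[m].mean(0))
E
```

```text
time_s: 5.12
eef_pos: [0.5858, -0.1514, 0.2097]
eef_rot: [-0.544, 0.545, -0.452, 0.45]
wrist_force: [0.9, -0.6, -0.1]
opening: 0.818
t 5.12 pos [ 0.5858 -0.1514  0.2097] jaw -1.3827 tilt [-0.0029 -0.     -1.    ] F [ 0.9 -0.6 -0.1] op 6.98
shift cm [-27.12   0.98   3.76]
turn [ 1.7000e-03 -1.7007e+00 -2.8000e-03]
lug 69 0.08229497105706042 [ 0.62167858 -0.1609489   0.12992416]
```

View pics/wrist2.png

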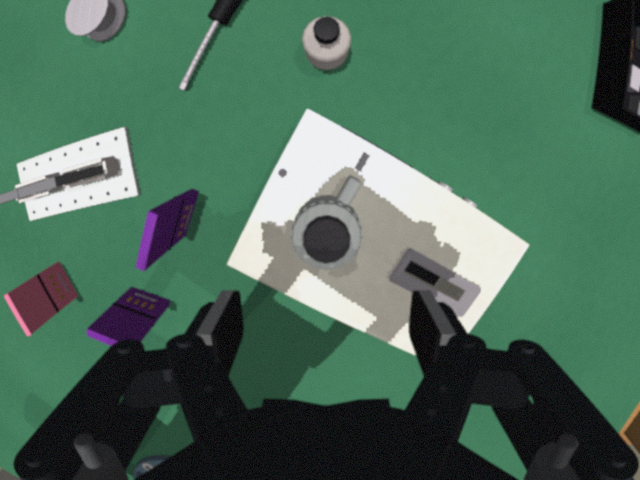

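Run:
```python
from h import *
ax=np.array([.586,-.1513]); ya=-.318
for n,box,lug in (("w1",(310,290,385,400),(358,178)),("wrist2",(385,240,486,322),(354,181))):
    c=dict(np.load(f"pics/{n}.npz")); f=c["frame"].astype(int)
    l=ray(c,lug,.133)[0,:2]-ax; print("lug q",1.2-(np.arctan2(l[1],l[0])-ya),np.hypot(*l))
    m=(f[...,0]-f[...,2]<7); m=cv2.morphologyEx(m.astype(np.uint8),cv2.MORPH_OPEN,np.ones((5,5)))
    q=big(m,box); p=ray(c,q,.118); print(n,"funnel",rect(p),q.min(0),q.max(0))
    yr=np.radians(-18.2); print("expected slot",ax-.105*np.array([-np.sin(yr),np.cos(yr)]))
```

```text
lug q 0.33880908802335075 0.0395530695043791
w1 funnel ((552.8375854492188, -251.0664825439453), (79.0288314819336, 31.867839813232422), 71.45885467529297) [322 305] [371 386]
expected slot [ 0.55320483 -0.25104707]
lug q 1.2202593612071557 0.04066293697072942
wrist2 funnel ((543.46142578125, -248.37767028808594), (79.25911712646484, 52.43244934082031), 71.52610778808594) [390 249] [479 321]
expected slot [ 0.55320483 -0.25104707]
```

Collar reads about 1.2 (lug in line with the rib). Slot from the wrist view is (0.553,-0.251), yaw -18.4°, matching the axis-based estimate. Turning back and going over the carrier.

```bash
python3 -m jog '[[[0,0,0],[0,-0.12,0],5],[[0,0,0],[0,-0.12,0],5],[[0,0,0],[0,-0.12,0],5],[[0,0,0],[0,-0.12,0],5],[[0,0,0],[0,-0.12,0],5],[[0,0,0],[0,-0.12,0],5],[[0,0,0],[0,-0.12,0],5],[[0,0,0],[0,-0.12,0],5],[[0,0,0],[0,-0.12,0],5],[[0,0,0],[0,-0.12,0],5],[[0,0,0],[0,-0.12,0],5],[[0,0,0],[0,-0.12,0],5]]'
python3 -m jog '[[[0,0,0],[0,-0.12,0],5],[[0,0,0],[0,-0.12,0],5],[[0,0,0],[0,0,0],5]]'
python3 -c "
from h import *
togo([.572,.122,.2],.318)"
```

```text
time_s: 6.22
eef_pos: [0.5698, -0.1442, 0.175]
eef_rot: [0.714, -0.697, -0.024, 0.056]
wrist_force: [-0.3, -0.1, -0.7]
opening: 0.585
time_s: 6.47
eef_pos: [0.5656, -0.1423, 0.1668]
eef_rot: [0.708, -0.682, -0.111, 0.147]
wrist_force: [0.3, 0.4, -0.1]
opening: 0.589
t 6.47 pos [ 0.5656 -0.1423  0.1668] jaw 0.3681 tilt [-0.0573  0.0263 -0.998 ] F [ 0.3  0.4 -0.1] op 5.03
shift cm [ 9.96 -2.65 24.57]
turn [-0.044   0.0491 -0.0452]
```

```bash
python3 -m jog '[[[0,-2,0],[-0.044,0.049,-0.045],4.6],[[0,-1.5,0],[0,0,0],4.6],[[1.2,0,3.0],[0,0,0],4.6],[[1.3,0,3.2],[0,0,0],4.6],[[1.3,0,3.2],[0,0,0],4.6],[[1.3,0,3.2],[0,0,0],4.6],[[1.3,0,3.2],[0,0,0],4.6],[[1.2,0,3],[0,0,0],4.6],[[0.8,0,2],[0,0,0],4.6],[[0,0,0],[0,0,0],4.6]]'
python3 -c "
from h import *
togo([.572,.122,.2],.318)"
```

```text
time_s: 7.3
eef_pos: [0.5771, 0.0899, 0.183]
eef_rot: [0.705, -0.697, -0.086, 0.104]
wrist_force: [0.3, -0.7, 0.1]
opening: 0.538
t 7.3 pos [0.5771 0.0899 0.183 ] jaw 0.2689 tilt [-0.0264  0.0078 -0.9996] F [ 0.3 -0.7  0.1] op 4.6
shift cm [ 0.32 -1.66  3.26]
turn [-0.0151 -0.0492 -0.023 ]
```

```bash
python3 -m jog '[[[0.16,-0.8,1.6],[-0.015,-0.049,-0.023],4.6],[[0.16,-0.8,1.6],[0,0,0],4.6],[[0,0,0],[0,0,0],4.6],[[0,0,0],[0,0,0],4.6]]'
python3 - <<'E'
from h import *
from bench import imaging
togo([.572,.122,.12],.318)
c=imaging.camera("wrist"); np.savez("pics/w3.npz",**c); cv2.imwrite("pics/w3.png",c["frame"][...,::-1])
E
```

```text
time_s: 7.63
eef_pos: [0.5674, 0.1224, 0.1926]
eef_rot: [-0.699, 0.699, 0.106, -0.113]
wrist_force: [0.3, 0.0, -0.7]
opening: 0.539
t 7.63 pos [0.5674 0.1224 0.1926] jaw 0.3111 tilt [-0.0096 -0.0016 -1.    ] F [ 0.3  0.  -0.7] op 4.61
shift cm [ 0.5   7.26 -0.19]
turn [-0.0015 -0.0069 -0.0096]
```

View pics/w3.png

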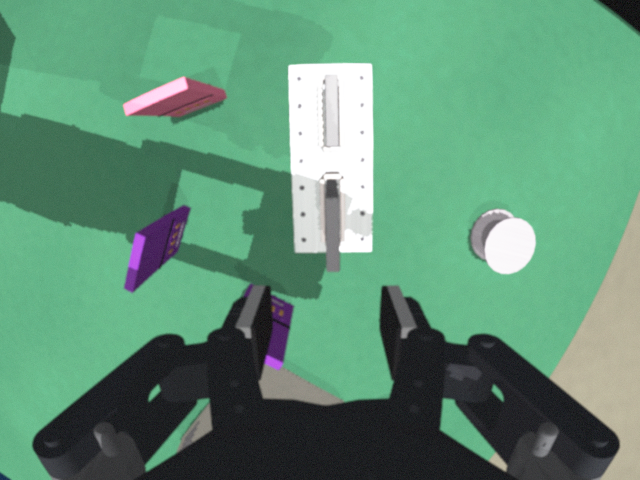

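Carrier top spans (333,195)–(333,270); the blank is at (332,110); fingers at (258,310) and (393,310). One refine of the top face centre.

Run:
```python
from h import *
c=dict(np.load("pics/w3.npz")); f=c["frame"].astype(int)
print(f[150:280:8,333].tolist())
print(f[235,318:348].mean(1).round().tolist())
for z in (.118,): print(ray(c,[(333,195),(333,270),(333,271),(326,250),(340,250)],z).round(4))
print((-c["R"].T@c["t"]).round(4))
p,col,uv=cloud(c) if c["depth"].max()>0 else (None,)*3
```

```text
[[254, 254, 254], [255, 255, 255], [255, 255, 255], [248, 245, 245], [75, 80, 78], [77, 73, 77], [116, 117, 118], [132, 131, 134], [130, 130, 131], [130, 129, 129], [130, 129, 131], [127, 128, 129], [128, 126, 127], [128, 127, 131], [128, 128, 130], [127, 132, 131], [102, 183, 140]]
[224.0, 217.0, 215.0, 215.0, 220.0, 217.0, 188.0, 147.0, 121.0, 126.0, 129.0, 126.0, 128.0, 130.0, 126.0, 130.0, 127.0, 131.0, 131.0, 124.0, 125.0, 145.0, 169.0, 194.0, 217.0, 222.0, 240.0, 255.0, 255.0, 255.0]
[[0.564  0.1478 0.118 ]
 [0.5815 0.0945 0.118 ]
 [0.5818 0.0937 0.118 ]
 [0.5718 0.1078 0.118 ]
 [0.5815 0.1109 0.118 ]]
[0.5469 0.1912 0.3735]
```

```bash
python3 -m jog '[[[0.5,0,-0.2],[0,-0.007,-0.0096],4.6],[[0,3,0],[0,0,0],4.6],[[0,3,0],[0,0,0],4.6],[[0,2.5,0],[0,0,0],4.6],[[0,0,0],[0,0,0],4.6]]'
python3 -c "
from h import *
togo([.573,.121,.048],.318)"
```

```text
time_s: 8.1
eef_pos: [0.5767, 0.1158, 0.1046]
eef_rot: [-0.699, 0.699, 0.111, -0.107]
wrist_force: [-1.4, -0.4, -1.6]
opening: 0.538
t 8.1 pos [0.5767 0.1158 0.1046] jaw 0.3089 tilt [ 5.3e-03  8.0e-04 -1.0e+00] F [-1.4 -0.4 -1.6] op 4.6
shift cm [-0.22  5.65  0.61]
turn [ 0.0009 -0.0091  0.0053]
```

```bash
python3 -m jog '[[[-0.22,0,0.61],[0,-0.009,0.005],4.6],[[0,2,0],[0,0,0],4.6],[[0,1.8,0],[0,0,0],4.6],[[0,1.2,0],[0,0,0],4.6],[[0,0.4,0],[0,0,0],4.6],[[0,0,0],[0,0,0],4.6]]'
python3 - <<'E'
from h import *
from bench import imaging
togo([.573,.121,.048],.318)
a=imaging.camera("side")["frame"][220:400,250:420]; b=imaging.camera("scene")["frame"][190:370,310:480]
cv2.imwrite("pics/s4.png",np.hstack([cv2.resize(x,(0,0),fx=2.2,fy=2.2) for x in (a,b)])[...,::-1])
E
```

```text
time_s: 8.6
eef_pos: [0.5769, 0.1182, 0.054]
eef_rot: [-0.698, 0.699, 0.112, -0.109]
wrist_force: [-0.3, 1.2, 0.3]
opening: 0.539
t 8.6 pos [0.5769 0.1182 0.054 ] jaw 0.3139 tilt [ 0.0058 -0.0012 -1.    ] F [-0.3  1.2  0.3] op 4.6
shift cm [-0.29  0.59  0.39]
turn [ 0.0029 -0.0042  0.0051]
```

View pics/s4.png

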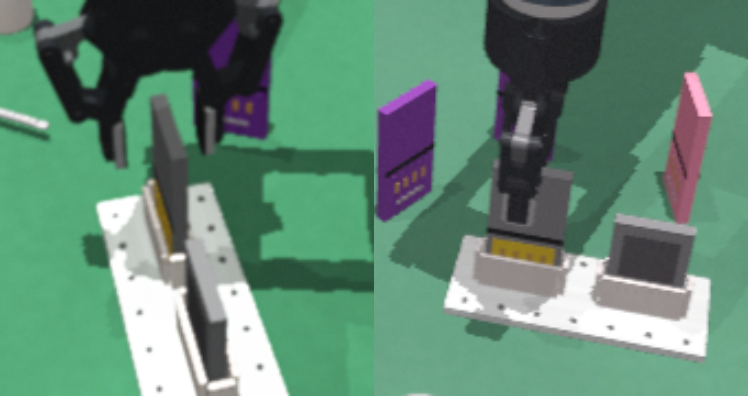

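Fingers straddle the tall carrier (side crop 165,150; scene crop 518,200), clear of the blank and the purple plates. Centre, go slightly lower, and grip.

```bash
python3 -m jog '[[[-0.29,0.5,0.39],[0,-0.004,0.005],4.6],[[-0.05,0.1,0.1],[0,0,0],4.6],[[0,0,0],[0,0,0],2.5],[[0,0,0],[0,0,0],0.4],[[0,0,0],[0,0,0],0.4],[[0,0,0],[0,0,0],0.4],[[0,0,0],[0,0,0],0.4],[[0,0,0],[0,0,0],0.4]]'
python3 -c "
from h import *
togo([.573,.121,.048],.318)"
```

```text
time_s: 9.37
eef_pos: [0.5748, 0.1226, 0.0525]
eef_rot: [-0.697, 0.7, 0.115, -0.11]
wrist_force: [0.4, -0.7, 0.4]
opening: 0.104
t 9.37 pos [0.5748 0.1226 0.0525] jaw 0.3192 tilt [ 0.0079 -0.003  -1.    ] F [ 0.4 -0.7  0.4] op 0.88
shift cm [-0.22  0.45 -0.1 ]
turn [0.0053 0.0012 0.0065]
```

```bash
python3 -m jog '[[[0,-1,0],[0,0,0],0.4],[[0,-2,0],[0,0,0],0.4],[[0,-2.5,0],[0,0,0],0.4],[[0,-2.5,0],[0,0,0],0.4],[[0,-2.5,0],[0,0,0],0.4],[[0,-2.5,0],[0,0,0],0.4],[[0,-2.5,0],[0,0,0],0.4],[[0,-1.5,0],[0,0,0],0.4],[[0,0,0],[0,0,0],0.4]]'
python3 -c "
from h import *
togo([.553,-.251,.21],-.318)"
```

```text
time_s: 10.12
eef_pos: [0.571, 0.123, 0.2324]
eef_rot: [-0.697, 0.699, 0.113, -0.111]
wrist_force: [0.2, 0.1, -0.3]
opening: 0.107
t 10.12 pos [0.571  0.123  0.2324] jaw 0.3184 tilt [ 0.0025 -0.0025 -1.    ] F [ 0.2  0.1 -0.3] op 0.92
shift cm [-13.42   2.33 -34.95]
turn [0.0026 0.6364 0.0026]
```

```bash
python3 -m jog '[[[0,-0.4,0],[0,0.11,0],0.4],[[0,-0.4,0],[0,0.11,0],0.4],[[0,-0.4,0],[0,0.11,0],0.4],[[0,-0.4,0],[0,0.11,0],0.4],[[0,-0.2,0],[0,0.1,0],0.4],[[0,-0.2,0],[0,0.1,0],0.4],[[0,0,0],[0,0,0],0.4]]'
python3 -c "
from h import *
togo([.553,-.251,.22],-.318)"
```

```text
time_s: 10.7
eef_pos: [0.5689, 0.123, 0.2508]
eef_rot: [-0.695, 0.697, -0.124, 0.124]
wrist_force: [0.1, -0.4, -1.8]
opening: 0.107
t 10.7 pos [0.5689 0.123  0.2508] jaw -0.3522 tilt [ 1.0e-04 -2.2e-03 -1.0e+00] F [ 0.1 -0.4 -1.8] op 0.91
shift cm [ 11.4    3.16 -35.64]
turn [ 0.0021 -0.0342  0.0009]
```

```bash
python3 -m jog '[[[0.6,0,-2],[0,-0.034,0],0.4],[[1,0,-3],[0,0,0],0.4],[[1.1,0,-3.4],[0,0,0],0.4],[[1.1,0,-3.4],[0,0,0],0.4],[[1.1,0,-3.4],[0,0,0],0.4],[[1.1,0,-3.4],[0,0,0],0.4],[[1.1,0,-3.4],[0,0,0],0.4],[[1.1,0,-3.4],[0,0,0],0.4],[[1.1,0,-3.4],[0,0,0],0.4],[[0.9,0,-3],[0,0,0],0.4],[[0.5,0,-2],[0,0,0],0.4],[[0,0,0],[0,0,0],0.4]]'
python3 -c "
from h import *
togo([.553,-.251,.22],-.318)"
```

```text
time_s: 11.7
eef_pos: [0.5654, -0.2438, 0.2385]
eef_rot: [0.701, -0.7, 0.099, -0.09]
wrist_force: [-0.0, 2.0, -1.7]
opening: 0.106
t 11.7 pos [ 0.5654 -0.2438  0.2385] jaw -0.2683 tilt [-0.0128  0.0038 -0.9999] F [-0.   2.  -1.7] op 0.91
shift cm [-0.98  1.87 -1.02]
turn [ 0.      0.0497 -0.0133]
```

```bash
python3 -m jog '[[[-0.6,0.8,-0.7],[0,0.03,-0.01],0.4],[[-0.35,0.7,-0.3],[0,0.02,-0.003],0.4],[[0,0,0],[0,0,0],0.4],[[0,0,0],[0,0,0],0.4]]'
cat > m.py <<'E'
from h import *
from bench import imaging
ya=np.radians(-18.2); ex=np.array([np.cos(ya),np.sin(ya)]); ey=np.array([-ex[1],ex[0]])
S=np.array([.553,-.251])
togo([.553,-.251,.165],-.318)
o,R=state(); t=o["eef_pos"]; und=t[2]-.0445
for n in ("scene","side"):
    c=imaging.camera(n); np.savez(f"pics/{n}3.npz",**c); cv2.imwrite(f"pics/{n}3.png",c["frame"][...,::-1])
    p,col,uv=cloud(c); d=p[:,:2]-S; l=np.c_[d@ex,d@ey]
    m=(abs(l[:,0])<.02)&(abs(l[:,1])<.045)&(p[:,2]>max(und-.01,.121))&(p[:,2]<und+.075)
    q=np.c_[l[m],p[m,2]]*1000; print(n,m.sum(),"z",q[:,2].min().round(1))
    lo=q[q[:,2]<max(und*1000,121)+45]
    print(" y pct",np.percentile(lo[:,1],[0.5,2,98,99.5]).round(1)," x pct",np.percentile(lo[:,0],[2,50,98]).round(1),"rect",cv2.minAreaRect(lo[:,:2].astype(np.float32)))
E
python3 m.py
```

```text
time_s: 12.03
eef_pos: [0.5513, -0.2509, 0.2195]
eef_rot: [0.7, -0.697, 0.112, -0.109]
wrist_force: [0.7, 0.1, -1.0]
opening: 0.105
t 12.03 pos [ 0.5513 -0.2509  0.2195] jaw -0.3147 tilt [-0.0037  0.004  -1.    ] F [ 0.7  0.1 -1. ] op 0.89
shift cm [0.19 5.45 0.03]
turn [-0.0026  0.0033 -0.0047]
scene 752 z 175.0
 y pct [-29.4 -27.5  28.1  29.1]  x pct [-6.4  2.8  4.6] rect ((2.7242040634155273, 0.5431156158447266), (12.21225357055664, 60.42826461791992), 10.279210090637207)
side 629 z 175.6
 y pct [-30.4 -28.2  27.9  29.3]  x pct [-8.1 -6.8  1.7] rect ((-6.765765190124512, 0.05056953430175781), (60.058292388916016, 10.921192169189453), 81.25145721435547)
```

```bash
cat > m2.py <<'E'
from m import *
for n in ("scene","side"):
    c=dict(np.load(f"pics/{n}3.npz")); p,col,uv=cloud(c); d=p[:,:2]-S; l=np.c_[d@ex,d@ey,p[:,2]]*1000
    m=(abs(l[:,0])<20)&(abs(l[:,1])<45)&(l[:,2]>max(und*1000+2,122))&(l[:,2]<und*1000+75); q=l[m]
    f=q[(abs(q[:,1])<24)&(q[:,2]<max(und*1000,121)+40)]; s=np.ones(len(f),bool)
    for _ in range(6):
        A=np.c_[np.ones(len(f)),f[:,1],f[:,2]-und*1000-35]; k=np.linalg.lstsq(A[s],f[s,0],rcond=None)[0]; r=f[:,0]-A@k; s=abs(r)<max(1.0,1.5*np.median(abs(r)))
    print(n,"x face %.1f yaw %.3f tilt %.3f"%tuple(k),s.sum(),len(f))
    for z0 in np.arange(max(und*1000,121)+3,und*1000+70,8):
        b=q[abs(q[:,2]-z0)<4]; 
        if len(b)>20: print("  z",round(z0),"y",np.percentile(b[:,1],[2,98]).round(1))
E
python3 m2.py | tail -25
```

```text
turn [-0.0024  0.0036 -0.0042]
scene 750 z 175.8
 y pct [-28.  -26.1  29.   29.8]  x pct [-5.7  3.1  4.7] rect ((0.2675650119781494, 0.3845863342285156), (11.393731117248535, 59.580657958984375), 3.2744944095611572)
side 617 z 176.7
 y pct [-26.4 -24.6  28.1  28.5]  x pct [-7.1 -6.1  1.8] rect ((-5.958194732666016, -0.09424781799316406), (58.57841110229492, 9.930627822875977), 81.26049041748047)
scene x face 3.6 yaw -0.002 tilt 0.017 202 244
  z 178 y [-25.3  28.4]
  z 186 y [-25.4  29. ]
  z 194 y [-26.4  28.5]
  z 202 y [-25.2  29.5]
  z 210 y [-26.   28.9]
  z 218 y [-25.5  27.8]
  z 226 y [-25.2  28.7]
  z 234 y [-27.5  28.2]
  z 242 y [-27.1  28.5]
side x face -6.4 yaw 0.002 tilt 0.001 178 192
  z 178 y [-24.5  27.4]
  z 186 y [-24.6  27.6]
  z 194 y [-24.7  27.8]
  z 202 y [-24.2  27.2]
  z 210 y [-24.   27.9]
  z 218 y [-29.2  28.3]
  z 226 y [-28.1  28. ]
  z 234 y [-27.3  28.3]
  z 242 y [-27.4  27.7]
```

Carrier in hand is upright, yaw error about 0, centre at x ≈ -1.4 mm, y ≈ +0.5 mm from the slot. Correct, lower to just above the rim.

```bash
python3 -m jog '[[[0.15,0,-0.04],[0,0.003,-0.004],0.4],[[0,1.5,0],[0,0,0],0.4],[[0,1.5,0],[0,0,0],0.4],[[0,1.4,0],[0,0,0],0.4],[[0,0.7,0],[0,0,0],0.4],[[0,0,0],[0,0,0],0.4],[[0,0,0],[0,0,0],0.4]]'
python3 m2.py
python3 - <<'E'
from h import *
a=cv2.imread("pics/side3.png")[60:220,270:430]; b=cv2.imread("pics/scene3.png")[90:250,140:300]
cv2.imwrite("pics/s5.png",np.hstack([cv2.resize(x,(0,0),fx=2.5,fy=2.5) for x in (a,b)]))
E
```

```text
time_s: 12.82
eef_pos: [0.5584, -0.2509, 0.1725]
eef_rot: [-0.698, 0.699, -0.106, 0.114]
wrist_force: [0.5, -0.7, -1.9]
opening: 0.103
t 12.82 pos [ 0.5584 -0.2509  0.1725] jaw -0.312 tilt [ 0.0101 -0.0035 -0.9999] F [ 0.5 -0.7 -1.9] op 0.88
shift cm [-0.52  0.74 -0.18]
turn [0.0002 0.006  0.0106]
scene 694 z 128.6
 y pct [-27.  -25.5  30.3  30.8]  x pct [ 0.8  9.7 11.5] rect ((8.953023910522461, 2.1541385650634766), (12.047977447509766, 61.6511344909668), 8.397256851196289)
side 566 z 128.4
 y pct [-25.7 -24.7  29.6  30. ]  x pct [-1.   0.3  8.5] rect ((2.82205867767334, 2.400392532348633), (56.44099426269531, 10.477696418762207), 87.51707458496094)
scene x face 10.1 yaw -0.011 tilt -0.003 180 217
  z 131 y [-24.5  30. ]
  z 139 y [-23.3  30.7]
  z 147 y [-25.2  30.3]
  z 155 y [-25.3  29.9]
  z 163 y [-25.   29.8]
  z 171 y [-26.4  30.4]
  z 179 y [-24.6  30.1]
  z 187 y [-26.5  30.4]
  z 195 y [-24.   30.1]
side x face -0.1 yaw -0.010 tilt -0.008 151 159
  z 131 y [-25.2  29.4]
  z 139 y [-25.   29.4]
  z 147 y [-24.5  29.1]
  z 155 y [-24.2  29.5]
  z 163 y [-22.4  29.3]
  z 171 y [-21.   29.9]
  z 179 y [-26.3  29.8]
  z 187 y [-25.8  29.9]
  z 195 y [-26.1  29.8]
```

View pics/s5.png

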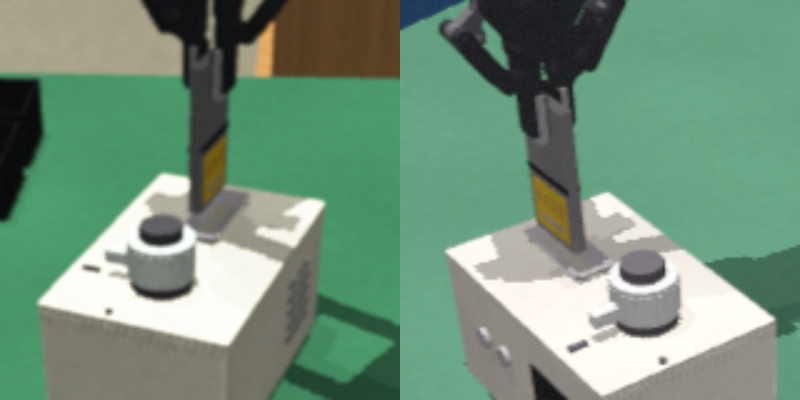

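Picture: carrier upright above the funnel, lug at the rib, collar locked. Offset now x +5.0 mm, y +2.5 mm (drift while descending). Correct and verify.

```bash
python3 -m jog '[[[-0.5,0,-0.24],[0,0,0.01],0.4],[[0,0,0],[0,0,0],0.4],[[0,0,0],[0,0,0],0.4]]'
python3 m2.py | grep -v "z 1[3-9]"
```

```text
time_s: 13.17
eef_pos: [0.5537, -0.2527, 0.1753]
eef_rot: [-0.698, 0.699, -0.109, 0.111]
wrist_force: [0.4, 0.4, -0.5]
opening: 0.111
t 13.17 pos [ 0.5537 -0.2527  0.1753] jaw -0.3119 tilt [ 0.0032 -0.0027 -1.    ] F [ 0.4  0.4 -0.5] op 0.94
shift cm [-0.12  1.03  0.14]
turn [0.0016 0.0061 0.0038]
scene 701 z 121.5
 y pct [-29.6 -28.   27.7  28.3]  x pct [-3.3  5.7  7.2] rect ((4.319934368133545, 4.626384735107422), (16.036449432373047, 68.4350814819336), 13.465530395507812)
 y pct [-31.1 -30.   26.7  27.2]  x pct [-5.  -3.7  5.5] rect ((0.11727237701416016, -2.0435104370117188), (58.53205490112305, 11.301609992980957), 88.93798828125)
scene x face 6.2 yaw -0.011 tilt 0.006 189 234
side x face -4.1 yaw -0.002 tilt 0.003 158 188
```

```bash
python3 -m jog '[[[-0.11,0,0.07],[0,0.006,0.004],0.4],[[0,0.4,0],[0,0,0],0.4],[[0,0.4,0],[0,0,0],0.4],[[0,0.4,0],[0,0,0],0.4],[[0,0,0],[0,0,0],0.4]]'
python3 -c "
from h import *
togo([.5527,-.2519,.1125],-.318)"
```

```text
time_s: 13.68
eef_pos: [0.5529, -0.2517, 0.1625]
eef_rot: [-0.697, 0.699, -0.112, 0.112]
wrist_force: [-0.2, 0.5, -1.6]
opening: 0.106
t 13.68 pos [ 0.5529 -0.2517  0.1625] jaw -0.3187 tilt [-3.0e-04 -1.9e-03 -1.0e+00] F [-0.2  0.5 -1.6] op 0.91
shift cm [-0.02  5.   -0.01]
turn [ 0.0019 -0.0007  0.0003]
```

```bash
python3 -m jog '[[[0,0.3,0],[0.001,0,0],0.4],[[0,0.3,0],[0,0,0],0.4],[[0,0.3,0],[0,0,0],0.4],[[0,0.3,0],[0,0,0],0.4],[[0,0,0],[0,0,0],0.4]]'
python3 m2.py | grep -v "z 1[3-9]"
```

```text
time_s: 14.1
eef_pos: [0.5525, -0.2514, 0.1482]
eef_rot: [0.698, -0.698, 0.113, -0.112]
wrist_force: [0.1, 0.2, -2.8]
opening: 0.106
t 14.1 pos [ 0.5525 -0.2514  0.1482] jaw -0.3187 tilt [-1.3e-03  2.0e-04 -1.0e+00] F [ 0.1  0.2 -2.8] op 0.9
shift cm [ 0.03 -1.68  0.05]
turn [ 0.0002 -0.0007 -0.0013]
scene 523 z 121.4
 y pct [-29.  -27.8  28.1  28.6]  x pct [-5.3  4.3  5.8] rect ((2.9939537048339844, -0.7744464874267578), (12.074004173278809, 60.15678405761719), 7.360925674438477)
side 434 z 121.1
 y pct [-28.3 -26.3  27.7  28.1]  x pct [-6.4 -5.2  3.5] rect ((-4.592304229736328, -0.3317890167236328), (58.14888381958008, 10.328409194946289), 81.76131439208984)
scene x face 4.7 yaw -0.003 tilt -0.001 177 233
  z 124 y [-25.   27.8]
side x face -5.7 yaw 0.001 tilt 0.015 168 178
  z 124 y [-26.9  27.6]
```

Underside is in the neck, no side load, centred within 1 mm. Continue.

```bash
python3 -m jog '[[[0,0.4,0],[0,0,0],0.4],[[0,0.4,0],[0,0,0],0.4],[[0,0.4,0],[0,0,0],0.4],[[0,0.4,0],[0,0,0],0.4],[[0,0,0],[0,0,0],0.4]]'
python3 -c "
from h import *
togo([.5527,-.2514,.1125],-.318)"
```

```text
time_s: 14.62
eef_pos: [0.553, -0.2518, 0.1319]
eef_rot: [-0.698, 0.698, -0.112, 0.112]
wrist_force: [-0.3, 0.3, -1.5]
opening: 0.107
t 14.62 pos [ 0.553  -0.2518  0.1319] jaw -0.3186 tilt [ 0.e+00 -9.e-04 -1.e+00] F [-0.3  0.3 -1.5] op 0.91
shift cm [-0.04  1.94  0.03]
turn [ 0.0008 -0.0006  0.0003]
```

```bash
python3 -m jog '[[[-0.02,0.4,0.03],[0,0,0],0.4],[[0,0.4,0],[0,0,0],0.4],[[0,0.4,0],[0,0,0],0.4],[[0,0.4,0],[0,0,0],0.4],[[0,0.1,0],[0,0,0],0.4],[[0,0,0],[0,0,0],0.4]]'
cat > m3.py <<'E'
from m import *
for n in ("scene","side"):
    c=dict(np.load(f"pics/{n}3.npz")); p,col,uv=cloud(c); d=p[:,:2]-S; l=np.c_[d@ex,d@ey,p[:,2]]*1000
    m=(abs(l[:,0])<10)&(abs(l[:,1])<26)&(l[:,2]>118)&(l[:,2]<200)
    h=l[m]; v=col[m].sum(1)
    e=h[(h[:,2]>140)]; print(n,"top z (97%)",np.percentile(h[(abs(h[:,1])>14),2],97).round(1))
    for z0 in range(108,150,3):
        b=(abs(l[:,0])<10)&(abs(l[:,1])>12)&(abs(l[:,1])<25)&(abs(l[:,2]-z0)<1.5)
        if b.sum()>4: print("  z",z0,"rgb",np.median(col[b],0).tolist(),b.sum())
E
python3 m3.py
python3 - <<'E'
from h import *
a=cv2.imread("pics/side3.png")[80:200,290:410]; b=cv2.imread("pics/scene3.png")[110:230,160:280]
cv2.imwrite("pics/s6.png",np.hstack([cv2.resize(x,(0,0),fx=3.3,fy=3.3) for x in (a,b)]))
E
```

```text
time_s: 15.12
eef_pos: [0.5529, -0.2513, 0.1125]
eef_rot: [-0.698, 0.698, -0.112, 0.112]
wrist_force: [-0.0, 0.4, -1.8]
opening: 0.104
t 15.12 pos [ 0.5529 -0.2513  0.1125] jaw -0.3186 tilt [-1.e-04 -6.e-04 -1.e+00] F [-0.   0.4 -1.8] op 0.89
shift cm [ 0.   -5.25  0.03]
turn [ 0.0006 -0.0006  0.0001]
scene 189 z 121.1
 y pct [-29.  -27.7  28.1  29.6]  x pct [-4.1  4.3  6.1] rect ((0.8809604644775391, 0.1692333221435547), (11.226785659790039, 59.158023834228516), 0.8494529724121094)
side 156 z 121.0
 y pct [-28.9 -27.9  27.8  28.5]  x pct [-5.8 -4.8  3.2] rect ((-1.7572598457336426, -0.1943359375), (57.76015853881836, 9.34526252746582), 88.02543640136719)
scene top z (97%) 179.5
  z 111 rgb [125.5, 117.0, 108.0] 12
  z 114 rgb [96.0, 89.0, 84.0] 15
  z 117 rgb [57.0, 55.0, 55.0] 11
  z 120 rgb [38.0, 36.0, 39.0] 11
  z 123 rgb [80.0, 79.0, 81.0] 11
  z 126 rgb [80.0, 79.0, 81.0] 9
  z 129 rgb [81.5, 79.5, 83.0] 14
  z 132 rgb [81.5, 80.0, 82.5] 10
  z 135 rgb [81.0, 79.0, 81.0] 9
  z 138 rgb [81.0, 79.0, 82.0] 13
  z 141 rgb [81.5, 79.5, 83.5] 6
  z 144 rgb [81.5, 79.5, 81.5] 6
  z 147 rgb [81.0, 79.0, 82.0] 6
side top z (97%) 178.5
  z 111 rgb [99.0, 92.0, 88.0] 9
  z 114 rgb [85.0, 79.5, 69.5] 14
  z 117 rgb [45.0, 44.0, 39.0] 6
  z 120 rgb [33.0, 33.0, 34.0] 7
  z 123 rgb [45.0, 45.0, 46.5] 10
  z 126 rgb [56.0, 57.0, 57.0] 9
  z 129 rgb [57.0, 57.5, 56.5] 6
  z 132 rgb [58.0, 58.0, 58.0] 9
  z 135 rgb [57.0, 58.5, 57.0] 6
  z 138 rgb [58.0, 59.0, 58.0] 11
  z 144 rgb [57.0, 57.0, 57.0] 5
  z 147 rgb [57.5, 56.5, 56.5] 8
```

View pics/s6.png

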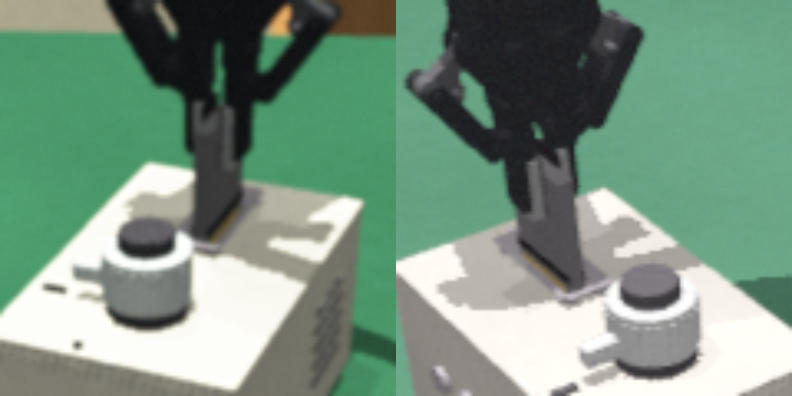

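Picture: the carrier stands upright in the slot with the dark band at the rim and the lug still at the rib. The band reads about 119 mm against 118, so down 1 mm, settle, final check.

```bash
python3 -m jog '[[[0,0.1,0],[0,0,0],0.4],[[0,0,0],[0,0,0],0.4],[[0,0,0],[0,0,0],0.4],[[0,0,0],[0,0,0],0.4],[[0,0,0],[0,0,0],0.4]]'
python3 m2.py | grep -E "pos|pct|face|shift"; python3 m3.py | grep top
python3 -c "
from bench import ctrl
o=ctrl.get_obs(); print(o['time_s'],o['eef_pos'],o['wrist_force'],abs(o['dq']).max(),o['opening'])"
```

```text
time_s: 15.63
eef_pos: [0.5536, -0.2519, 0.1128]
eef_rot: [-0.698, 0.699, -0.111, 0.113]
wrist_force: [0.3, 0.2, -1.1]
opening: 0.108
t 15.63 pos [ 0.5536 -0.2519  0.1128] jaw -0.3186 tilt [ 0.0016 -0.0019 -1.    ] F [ 0.3  0.2 -1.1] op 0.92
shift cm [-0.07 -5.22  0.06]
 y pct [-29.4 -28.7  27.8  28.8]  x pct [-3.4  5.1  7. ] rect ((1.2661113739013672, -2.115365982055664), (13.26308536529541, 63.49567413330078), 0.7862188220024109)
 y pct [-29.7 -27.2  27.1  27.5]  x pct [-5.  -3.9  5.7] rect ((-0.12794733047485352, -1.1710128784179688), (58.13603973388672, 11.069682121276855), 88.64897918701172)
scene x face 5.0 yaw 0.005 tilt 0.016 95 120
side x face -4.7 yaw 0.002 tilt 0.015 89 96
scene top z (97%) 179.4
side top z (97%) 178.5
15.8333 [ 0.55358608 -0.25184923  0.11271395] [ 0.07495338  0.25810563 -1.30793404] 0.0018501103569202324 0.1062360500813235
```

```bash
python3 -c "
from bench import ctrl
print(ctrl.hand_in())"
```

```text
the job is handed in; nothing more can be done
None
```

I turned the collar clockwise to its locked mark, then lifted the tall carrier out of the rack and lowered it, board end down, through the guard slot. I handed the job in with the carrier held there at 15.8 s of the 62 s. The hand-in gave no verdict.

**Last checks:**

| Check | Reading | Limit |
|---|---|---|
| Collar angle, after turning | about 1.22 rad (wrist view), 1.12 rad (scene depth, likely low) | above 1.06 rad |
| Carrier centre across the slot | about 0.2 mm off | 3 mm |
| Carrier centre along the slot | under 1 mm off | 4 mm |
| Carrier tilt | under 0.02 rad | 0.08 rad |
| Carrier out of line | 0.005 rad or less | 0.15 rad |
| Band height above the rim | about 1 mm | 8 mm |
| Wrist force, largest component | 1.3 N | 8 N carrier-on-reader contact (not measured directly) |

- **Grip:** the fingers stopped on the carrier at about 9 mm and the arm was still.
- **Bystanders:** I noticed no contact with any of them and kept clear, but I did not measure their positions at the end.

**What disagreed:**
- **Fingertip height:** the real fingertips stood about 37 mm higher than the reported TCP, so my first grip on the collar closed on air above it. I worked out the offset from the scene and side cameras and used it from then on.
- **Final correction:** the last 1 mm move down did not show up in the measured pose. I left it because the band was well within tolerance.

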